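# Open the ratchet bookend to its stop

## Robot

A 6-joint arm with a two-finger parallel gripper is mounted at the origin on the work surface. World frame = base frame: x ahead of the robot, y to its left, z up, the work surface at z = 0. Lengths are in m, angles in degrees, forces in N, time in s.
With the tool pointing down it reaches from about 0.325 to 0.9 m from the base axis. Payload 6.1 kg.
Tool frame: the origin (TCP) lies at the very end of the fingers, on their centre line; the grasp point (between the pads) lies 19 mm behind it (arm.tcp_to_grasp is the distance from the TCP to the grasp point, in m); z points along the fingers, y is the line along which they close (so a half turn about z gives the same grasp; the last joint's range is limited). The gripper opens to 87 mm and grips with 3 to 60 N. Pads are 19 mm wide; open, the fingers measure 117 mm over their backs; the gripper's body (75 mm by 190 mm) begins 51 mm behind the grasp point.
Start: joints at [58.551, 12.628, 87.462, -0, 79.91, -7.225], TCP at [0.256, 0.57, 0.199] pointing down, gripper open.
Joint ranges: [-170.65, 170.65], [-52.31, 119.04], [5.05, 147.46], [-71.25, 251.25], [11.57, 151.72], [-153.62, 153.62]. Speed limits (degrees/s): [147.25, 147.25, 172.46, 180, 180, 180].

## Interface

Orientations are given as [roll, pitch, yaw] about the fixed x, y, z axes, in that order (R = Rz(yaw) Ry(pitch) Rx(roll)).
In Python, from rig import arm gives the robot as it stands.
- The arm moves only by the shell command python3 -m crank 'ROWS' [OPENING] [FORCE]. ROWS is JSON, a list of rows, each a list of 2 entries, a list of its own where there are three numbers: the shift along the tool's x, y, z in m, then the turn about the tool's z in degrees. A call has 1 to 5 rows; each row is the pose to reach, as a shift and turn from the pose commanded when the call began, along the tool's axes at that moment; what a row does not reach only later rows make up. A row lasts 1/8 s, in which the tool goes at most 62.5 mm and 10.7 degrees, less where a joint would pass 70% of its speed; a pose out of reach is approached as far as the arm can. A call with a gripper value outside its range is refused whole. OPENING is the gripper's target within -1 to 1 (fully open at 1, half-way at 0, shut at -1), set as the call begins (- or left out, the last holds). The fingers move at their own pace and stop on an object; FORCE is the grip in N (left out, the last holds). Time passes only in rows, so rows that repeat a pose let the fingers close. It gives the time, the measured TCP pose, the force, the opening and the grip force at its end, in the units of the state.
- arm.state(): the state, without advancing time (a new reading comes with each control period).
- arm.capture(name): name is "scene" or "top"; returns the picture (384x512x3 uint8, red, green, blue); there is no depth.
- arm.calibration(name): a dict with "fx", "fy", "cx", "cy" (pixels), "dist_coeffs" ([k1, k2, p1, p2, k3] as OpenCV has them; the pictures are not rectified), "camera_from_world" (4x4, takes a point from world to camera coordinates). Camera axes: x right, y down, z forward; pixel columns grow to the right and rows downward; lengths in m; the calibration is good to about 2 mm. A picture is of the moment at which its call begins. calibration takes no time and is no camera call.
- arm.finish_job(): hands the job in; it is judged then, once.
The state is a dict: "t": time; "qpos": joint angles; "dq": joint speeds; "effort": joint torques, N m; "tool_pos": TCP position; "orientation": TCP orientation; "wrist_force": force on the tool from outside, world axes, zero at the start; "moment": the same for the moment, N m; "opening": finger opening in m; "grip_force": force on a finger pad.
Only numpy, scipy, OpenCV 4.12 (cv2) and the standard library are available. Lean on these libraries where they do the work, as an engineer would, in place of code of your own. Each camera call takes 0.05 s, during which the arm holds its last target. There are 200 camera calls.

## Task

Make room in the desk bookend: with the fingertips press down the release paddle on its sliding jaw and, keeping it pressed, push the jaw away from the manuals along its bar until it is fully back against the end stop. Then let the paddle spring back up and take the hand clear. Nothing is to be picked up: leave the three manuals standing and everything else on the desk where it is.

Things in the scene. Friction and masses are not known exactly. Their poses are not given: they have to be found in the camera images.
- bookend: Ratchet bookend, fixed to the desk: dark steel base 100 x 380 x 8 mm, bright upright 112 mm high at its -y end, a toothed bar (20 mm wide, top at 52 mm) along its +y half. Origin: centre of the base's underside. z up; y runs along the bar, +y from the manuals to the end stop: the way the jaw is pushed. +y points left, right or away from the robot.
- jaw (a joint): Position of the grey sliding jaw along the bar, m: 0 nearest the manuals, 0.100 fully open at the end stop; starts at 0 to 0.03. The ratchet blocks opening (after up to 10 mm of play) unless the paddle is held down more than 6 mm; then about 4 N move it either way, so fingers sliding back on the pressed paddle drag it along. It stays where it is left.
- jaw_plate (a point): Top edge, middle, of the jaw's plate facing the manuals (80 mm wide, 6 mm thick, top 112 mm above the desk). Behind it to +y: a well 66 mm long with the paddle in it, open to both sides (own x) above 58 mm; then the push wall; then a sloping brace. Moves with the jaw; axes as the bookend's.
- end_stop (a point): Middle of the top of the steel end stop block at the bar's +y end, 60 mm wide, 14 mm thick, 70 mm high. Fixed to the bookend; axes as the bookend's.
- release (a joint): How far the release paddle is pressed down, in m: 0 up, 0.010 fully down on its stop. It moves straight down in the jaw; the spring takes 3 N to start and about 6.7 N fully down. It may read up to 0.006 untouched, when the pawl happens to rest on a tooth. It springs back up when let go.
- release_top (a point): Centre of the flat top of the black paddle (46 mm across the bar, 54 mm along it), 85 mm above the desk when up. It moves with the jaw and the paddle; axes as the bookend's.
- push_wall (a point): Point on the face towards the paddle of the jaw's push wall (48 mm wide, 8 mm thick, top 116 mm above the desk), at mid width, 100 mm above the desk, 33 mm to +y from the paddle's centre. Pushing this face to +y opens the jaw. Moves with the jaw; axes as the bookend's.
- manual_a: Loose thick pocket manual, brown, standing in the bookend next to the fixed end: 90 mm across, 38 mm thick along the bar, 112 mm high. Origin: centre of its underside.
- manual_b: Loose pocket manual, green, standing in the middle: 86 x 30 x 105 mm high. Origin: centre of its underside.
- manual_c: Loose pocket manual, grey, standing next to the jaw: 92 x 36 x 116 mm high. Origin: centre of its underside.
- tape_roll: Roll of clear tape lying flat beside the bookend, 68 mm wide, 22 mm high. Origin: centre of its underside. Leave alone.
- card_box: White card box beside the bookend, 60 x 90 x 45 mm high. Origin: centre of its underside. Leave alone.
- stapler: Green and black stapler beside the bookend, 34 x 112 x 41 mm high. Origin: centre of its underside. Leave alone.
- mug: White mug, 80 mm wide, 92 mm high, to the right. Origin: centre of its underside. Leave alone.
- spray_bottle: White bottle, 60 mm wide, 170 mm high, to the left. Origin: centre of its underside. Leave alone.
Things that resemble listed ones, but are neither listed nor needed, are in the scene too. What is shaped like the manual_c but purple is not meant.

How it is judged (in metres and radians):
On the way, in this order (a step that is already met when the one before it is completed fails the run):
1. the release paddle is pressed down by the fingers with the jaw not yet pushed back (value of joint release above 0.0062 m and contact force between the fingers and release above 1 N and value of joint jaw below 0.06 m), for 0.1 s.
2. the jaw is against the end stop (value of joint jaw above 0.095 m), for 0.1 s.
At the end, for the whole second after the job is handed in: the jaw is within 6 mm of its end stop and at rest, the paddle has sprung back up (below 6.5 mm, its pawl may rest on a tooth), and the manuals and other loose things stand upright within 25 mm of where they began (value of joint jaw above 0.094 m and value of joint release below 0.0065 m and velocity of joint jaw between -0.01 and 0.01 m/s and angle between each of manual_a, manual_b, manual_c, tape_roll, card_box, stapler, mug, spray_bottle's own z axis and vertical below 0.25 rad and distance of each of manual_a, manual_b, manual_c, tape_roll, card_box, stapler, mug, spray_bottle from where it was at the start of the episode below 0.025 m and linear speed of each of manual_a, manual_b, manual_c below 0.03 m/s); the robot touches nothing.
It fails at once if a manual is tipped, lifted or moved away (angle between any of manual_a, manual_b, manual_c's own z axis and vertical above 0.35 rad or distance of any of manual_a, manual_b, manual_c from where it was at the start of the episode above 0.035 m or height (world z) of any of manual_a, manual_b, manual_c above 0.023 m).
It fails at once if another thing on the desk is lifted, knocked over or moved away (angle between any of tape_roll, card_box, stapler, mug, spray_bottle's own z axis and vertical above 0.35 rad or distance of any of tape_roll, card_box, stapler, mug, spray_bottle from where it was at the start of the episode above 0.035 m or height (world z) of any of tape_roll, card_box, stapler, mug, spray_bottle above 0.015 m).
It also fails if it takes over 40 s, if anything falls off the work surface, if the arm or the gripper's body presses on something with over 40 N, if the wrist force passes 120 N, or if a joint passes its speed limit or range.

## Working session

There is one attempt and no reset: what is moved stays moved. The work goes in short steps, Python scripts to look and compute and a shell command to move; the robot and the scene stay as the last step left them, time stands still between calls to the robot, and variables do not carry over. Pictures are saved under pics/ and viewed, at most 10 in all, crops included, and the job is handed in when it is done.

```bash
mkdir -p pics; python3 - <<'E'
from rig import arm
import cv2,json
for n in("scene","top"):
    cv2.imwrite(f"pics/{n}0.png",arm.capture(n)[:,:,::-1])
    print(n,arm.calibration(n))
s=arm.state();print(s)
E
```

```text
scene {'fx': 390.6035299415037, 'fy': 390.6035299415037, 'cx': 256.95938699567944, 'cy': 194.68474570118804, 'dist_coeffs': array([-0.06274424,  0.        ,  0.        ,  0.        ,  0.        ]), 'camera_from_world': array([[ 0.64789549,  0.7616814 ,  0.0085371 , -0.38599494],
       [ 0.49610432, -0.41343475, -0.76351307, -0.20095921],
       [-0.57802417,  0.49891196, -0.64573594,  1.75517665],
       [ 0.        ,  0.        ,  0.        ,  1.        ]])}
top {'fx': 422.5593508804364, 'fy': 422.5593508804364, 'cx': 262.06315063149185, 'cy': 190.97698801663773, 'dist_coeffs': array([0.01994469, 0.        , 0.        , 0.        , 0.        ]), 'camera_from_world': array([[-0.01398513, -0.99969501, -0.0203543 ,  0.02595587],
       [-0.98399583,  0.01737628, -0.17734227,  0.57686118],
       [ 0.17764186,  0.01754839, -0.98393873,  1.33279058],
       [ 0.        ,  0.        ,  0.        ,  1.        ]])}
{'t': 0.1, 'qpos': array([ 5.85498878e+01,  1.26710663e+01,  8.75202131e+01,  7.55500680e-04,
        7.99088004e+01, -7.22525035e+00]), 'dq': array([ 0.02132215, -0.14431655, -0.16075884,  0.00458952, -0.07536077,
       -0.09624432]), 'effort': array([ 5.18969846e-04, -4.95943594e+01, -3.88519049e+01,  7.01790489e-02,
        5.15650457e-02, -6.35852211e-05]), 'tool_pos': array([0.25613598, 0.56944825, 0.19813369]), 'orientation': array([-1.79900808e+02, -1.33247593e-02,  1.55774994e+02]), 'wrist_force': array([-0.11766252,  0.70492365, -0.03920309]), 'moment': array([-0.03325166,  0.01631567,  0.02575966]), 'grip_force': 0.0, 'opening': 0.08686412924199098}
```

View pics/scene0.png

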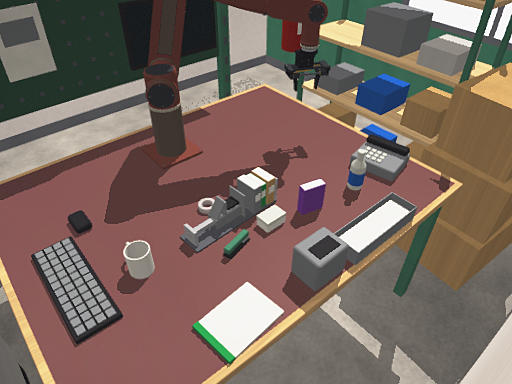

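View pics/top0.png

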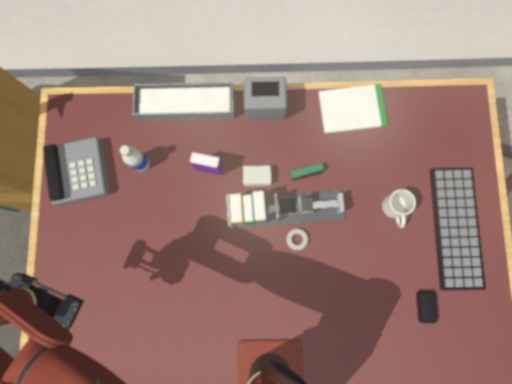

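The top view shows the bookend around (285,208), with the manuals at left (235–262), the jaw at about 270–310 and the end stop at about 340, so +y of the bar points right (world −y). I'll zoom in on both views.

```bash
python3 - <<'E'
import cv2
a=cv2.imread("pics/top0.png")[180:235,220:350]; b=cv2.imread("pics/scene0.png")[160:260,175:295]
cv2.imwrite("pics/topc.png",cv2.resize(a,None,fx=6,fy=6,interpolation=cv2.INTER_CUBIC))
cv2.imwrite("pics/scenec.png",cv2.resize(b,None,fx=6,fy=6,interpolation=cv2.INTER_CUBIC))
E
```

```text
(no output)
```

View pics/topc.png

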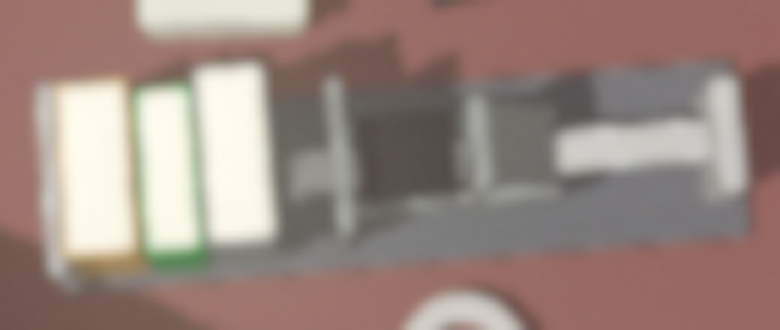

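View pics/scenec.png

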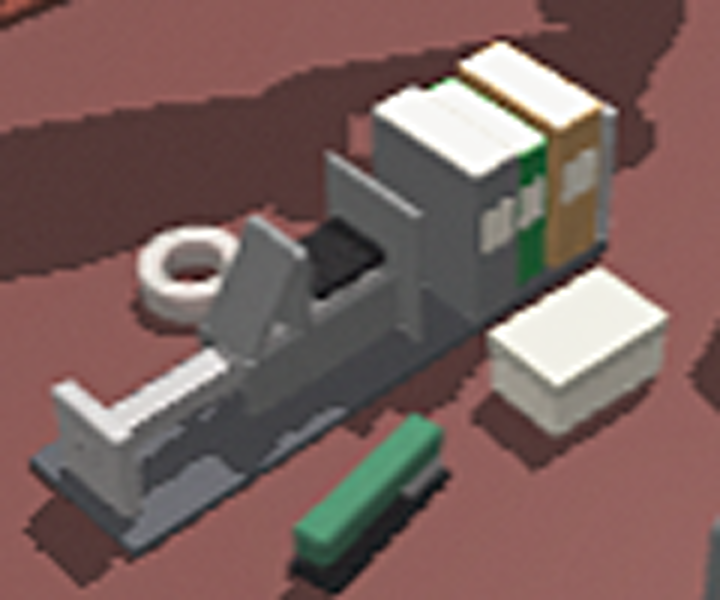

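The crops show the plate top edge at (333,80)–(345,232), the push-wall top at (478,97)–(485,185), the paddle centre near (410,153) and the end stop top at (722,78)–(735,193) (top-crop pixels).

```bash
cat >h.py <<'E'
from rig import arm
import numpy as np,cv2
def cast(n,u,v,z):
    c=arm.calibration(n);K=np.array([[c['fx'],0,c['cx']],[0,c['fy'],c['cy']],[0,0,1.]])
    x=cv2.undistortPoints(np.array([[[u,v]]],float),K,c['dist_coeffs'])[0,0]
    T=c['camera_from_world'];R=T[:3,:3].T;o=-R@T[:3,3];d=R@[*x,1]
    return o+d*(z-o[2])/d[2]
E
python3 - <<'E'
from h import *
P=dict(pl1=(333,80,.112),pl2=(345,232,.112),w1=(478,97,.116),w2=(485,185,.116),pad=(410,153,.085),e1=(722,78,.07),e2=(735,193,.07),b1=(740,65,.008),b2=(745,235,.008),b3=(70,290,.008))
for k,(u,v,z) in P.items(): print(k,cast("top",(u+.5)/6-.5+220,(v+.5)/6-.5+180,z).round(4))
S=dict(pl1=(328,155,.112),pl2=(420,215,.112),w1=(255,217,.116),w2=(305,258,.116),e1=(62,384,.07),e2=(125,440,.07),pad=(343,257,.085))
for k,(u,v,z) in S.items(): print('S',k,cast("scene",(u+.5)/6-.5+175,(v+.5)/6-.5+160,z).round(4))
E
```

```text
pl1 [ 0.5595 -0.0249  0.112 ]
pl2 [ 0.4798 -0.0295  0.112 ]
w1 [ 0.5485 -0.0998  0.116 ]
w2 [ 0.5025 -0.102   0.116 ]
pad [ 0.5243 -0.0652  0.085 ]
e1 [ 0.5642 -0.2338  0.07  ]
e2 [ 0.5021 -0.2378  0.07  ]
b1 [ 0.5822 -0.2547  0.008 ]
b2 [ 0.4864 -0.2528  0.008 ]
b3 [0.4618 0.1221 0.008 ]
S pl1 [ 0.4826 -0.0342  0.112 ]
S pl2 [ 0.5601 -0.0269  0.112 ]
S w1 [ 0.5049 -0.1033  0.116 ]
S w2 [ 0.5515 -0.1026  0.116 ]
S e1 [ 0.5068 -0.24    0.07  ]
S e2 [ 0.5653 -0.2371  0.07  ]
S pad [ 0.5358 -0.0651  0.085 ]
```

```bash
cat >>h.py <<'E'
from scipy.spatial.transform import Rotation as Ro
def goto(x,y,z,yaw):
    s=arm.state();R=Ro.from_euler('xyz',s['orientation'],degrees=True)
    print('t',s['t'],'pos',s['tool_pos'].round(4),'rpy',s['orientation'].round(1),'F',s['wrist_force'].round(1))
    print('shift',R.inv().apply(np.array([x,y,z])-s['tool_pos']).round(4),'turn',round(-((yaw-s['orientation'][2]+180)%360-180),1))
E
python3 -c "
from h import *
goto(.40,.25,.2,94);goto(.5235,-.063,.2,94)"
```

```text
t 0.1 pos [0.2561 0.5694 0.1981] rpy [-179.9   -0.   155.8] F [-0.1  0.7 -0. ]
shift [-0.2623 -0.2323 -0.0015] turn 61.8
t 0.1 pos [0.2561 0.5694 0.1981] rpy [-179.9   -0.   155.8] F [-0.1  0.7 -0. ]
shift [-0.5033 -0.4671 -0.0012] turn 61.8
```

```bash
python3 -m crank '[[[-0.045,-0.04,0],10],[[-0.09,-0.08,0],20],[[-0.135,-0.12,0],30],[[-0.18,-0.16,0],40],[[-0.22,-0.2,0],50]]' -1 10; python3 -c "
from h import *
goto(.5235,-.063,.2,94)"
```

```text
t: 0.72
tool_pos: [0.3754, 0.2953, 0.1988]
orientation: [-180.0, 0.0, 105.4]
wrist_force: [0.1, 0.2, -0.9]
opening: 0.0448
grip_force: 0.0
t 0.725 pos [0.3754 0.2953 0.1988] rpy [-180.     0.   105.4] F [ 0.1  0.2 -0.9]
shift [-0.3848  0.0473 -0.0011] turn 11.4
```

```bash
python3 -m crank '[[[-0.06,0.008,0],4],[[-0.12,0.016,0],8],[[-0.18,0.024,0],11.4],[[-0.24,0.03,0],11.4],[[-0.3,0.037,0],11.4]]'; python3 -c "
from h import *
goto(.5235,-.063,.2,94)"
```

```text
t: 1.35
tool_pos: [0.4924, 0.0168, 0.1989]
orientation: [-180.0, -0.0, 94.4]
wrist_force: [1.3, 0.4, 0.1]
opening: 0.0017
grip_force: 0.0
t 1.35 pos [0.4924 0.0168 0.1989] rpy [-180.    -0.    94.4] F [1.3 0.4 0.1]
shift [-0.0819  0.025  -0.0011] turn 0.4
```

```bash
python3 -m crank '[[[-0.04,0.0125,0],0],[[-0.082,0.025,0],0],[[-0.082,0.025,0],0],[[-0.082,0.025,0.04],0],[[-0.082,0.025,0.07],0]]'; python3 - <<'E'
from h import *
goto(.5235,-.063,.1,94)
a=arm.capture("top")[160:245,220:350];b=arm.capture("scene")[140:260,175:295]
a=cv2.resize(a,(650,425),interpolation=cv2.INTER_CUBIC)
b=cv2.resize(b,(600,600),interpolation=cv2.INTER_CUBIC)
cv2.imwrite("pics/s1.png",b[:,:,::-1]);cv2.imwrite("pics/t1.png",a[:,:,::-1])
E
```

```text
t: 1.98
tool_pos: [0.5225, -0.0602, 0.1276]
orientation: [-179.9, -0.0, 94.4]
wrist_force: [0.0, 1.0, -0.2]
opening: 0.0003
grip_force: 0.0
t 1.975 pos [ 0.5225 -0.0602  0.1276] rpy [-179.9   -0.    94.4] F [ 0.   1.  -0.2]
shift [-0.0029  0.0008  0.0276] turn 0.4
```

View pics/s1.png

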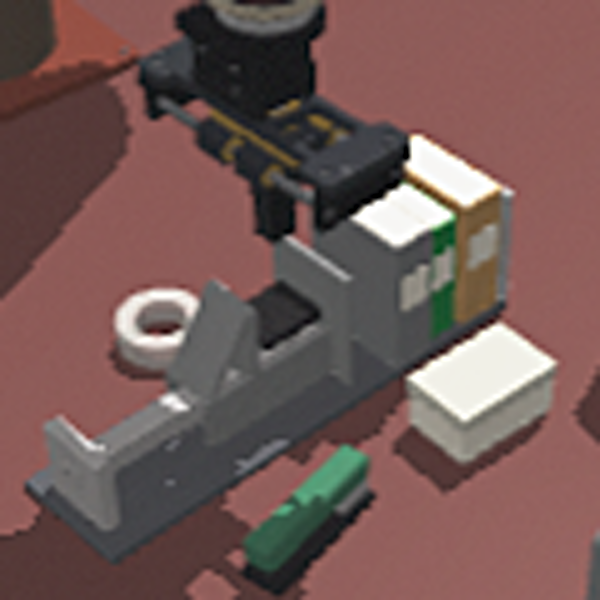

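The scene view shows the fingertip at crop (275,240), i.e. above the paddle at (285,315), a bit farther back than expected. I'll check its projection.

```bash
python3 - <<'E'
from h import *
for n,off,f in(("scene",(175,140),5),("top",(220,160),5)):
    c=arm.calibration(n);T=c['camera_from_world'];K=np.array([[c['fx'],0,c['cx']],[0,c['fy'],c['cy']],[0,0,1.]])
    p=arm.state()['tool_pos']
    P=np.array([p,[.5235,-.065,.085],[.5345,-.237,.07],[.520,-.029,.112]])
    q=cv2.projectPoints(P,cv2.Rodrigues(T[:3,:3])[0],T[:3,3],K,c['dist_coeffs'])[0][:,0]
    print(n,((q-off)*f).round())
E
```

```text
scene [[274. 253.]
 [273. 303.]
 [ 76. 439.]
 [310. 250.]]
top [[333. 223.]
 [339. 227.]
 [607. 209.]
 [283. 227.]]
```

View pics/t1.png

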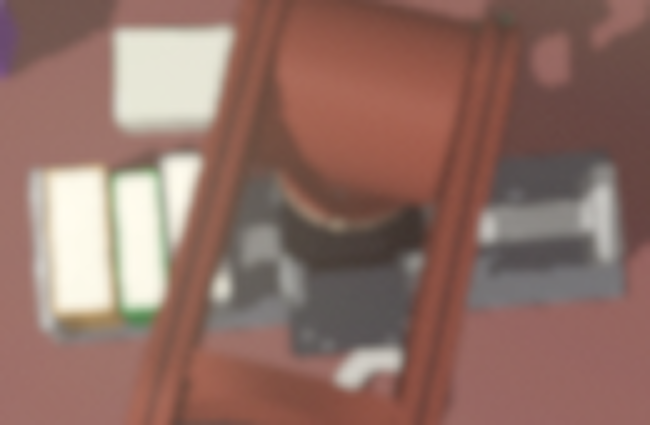

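The tip projects to within about 3 px of where it is seen, good enough. Lowering into the well just above the paddle, then checking.

```bash
python3 -m crank '[[[-0.003,0.001,0.01],0],[[-0.003,0.001,0.02],0],[[-0.003,0.001,0.032],0],[[-0.003,0.001,0.032],0]]'; python3 - <<'E'
from h import *
goto(.5235,-.063,.1,94)
b=arm.capture("scene")[170:240,190:280]
cv2.imwrite("pics/s2.png",cv2.resize(b,None,fx=8,fy=8,interpolation=cv2.INTER_CUBIC)[:,:,::-1])
E
```

```text
t: 2.58
tool_pos: [0.5238, -0.0638, 0.0961]
orientation: [-179.9, -0.0, 94.4]
wrist_force: [0.1, 0.6, -0.5]
opening: 0.0007
grip_force: 0.0
t 2.575 pos [ 0.5238 -0.0638  0.0961] rpy [-179.9   -0.    94.4] F [ 0.1  0.6 -0.5]
shift [ 0.0009 -0.0002 -0.0039] turn 0.4
```

View pics/s2.png

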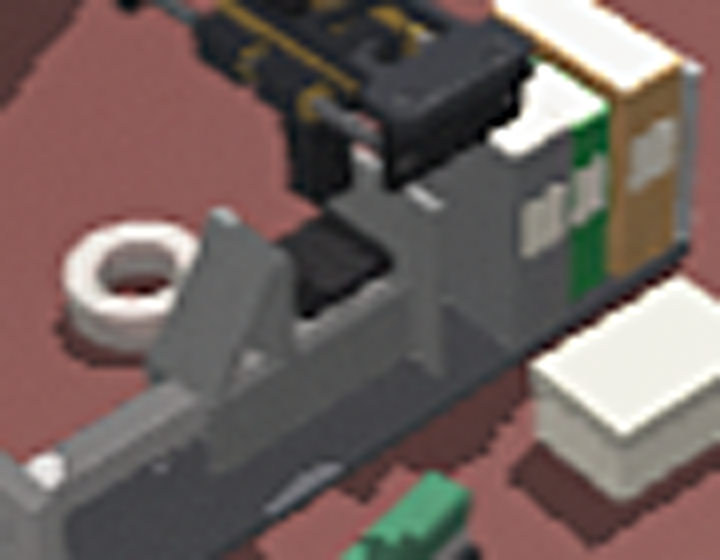

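The finger is seen at (320,195), still above the paddle at (335,262), and looks ~4–5 px higher than predicted; I'll step down slowly and let the force tell.

```bash
python3 - <<'E'
from h import *
print("body -x end, exp x", .5225-.095, cast("top",290,230,.2), cast("top",290,230,.24))
E
python3 -m crank '[[[0,0,0.004],0],[[0,0,0.008],0],[[0,0,0.012],0],[[0,0,0.012],0]]'
```

```text
body -x end, exp x 0.4275 [ 0.43532424 -0.06434515  0.2       ] [ 0.43189514 -0.06247131  0.24      ]
t: 3.12
tool_pos: [0.5242, -0.064, 0.0847]
orientation: [-180.0, -0.0, 94.4]
wrist_force: [-0.0, -0.0, 0.8]
opening: 0.0006
grip_force: 0.0
```

```bash
python3 -m crank '[[[0,0,0.003],0],[[0,0,0.006],0],[[0,0,0.006],0]]'
```

```text
t: 3.5
tool_pos: [0.5243, -0.064, 0.0788]
orientation: [-180.0, -0.0, 94.4]
wrist_force: [-0.3, -0.4, -0.3]
opening: 0.0001
grip_force: 0.0
```

```bash
python3 -m crank '[[[0,0,0.002],0],[[0,0,0.004],0],[[0,0,0.004],0]]'; python3 - <<'E'
from h import *
b=arm.capture("scene")[170:240,190:280]
cv2.imwrite("pics/s3.png",cv2.resize(b,None,fx=8,fy=8,interpolation=cv2.INTER_CUBIC)[:,:,::-1])
E
```

```text
t: 3.88
tool_pos: [0.5244, -0.0641, 0.0749]
orientation: [-180.0, -0.0, 94.4]
wrist_force: [0.7, -0.7, -0.1]
opening: 0.0002
grip_force: 0.0
```

View pics/s3.png

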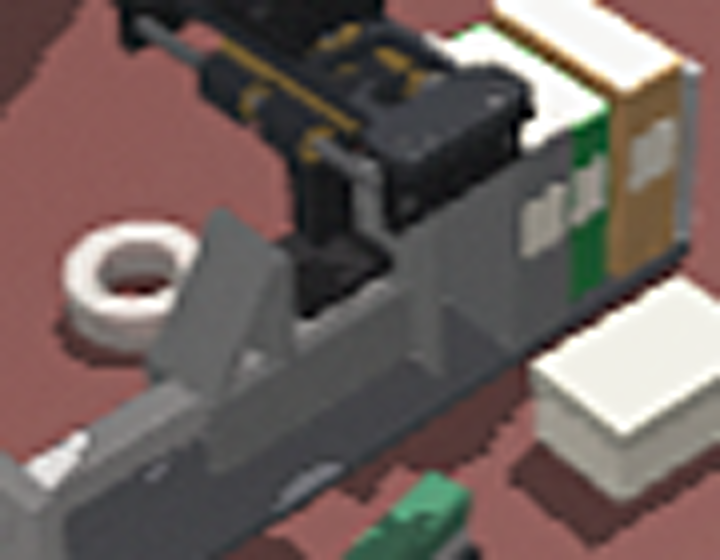

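```bash
python3 -m crank '[[[0,0,0.002],0],[[0,0,0.004],0],[[0,0,0.004],0]]';python3 -m crank '[[[0,0,0.002],0],[[0,0,0.004],0],[[0,0,0.004],0]]'
```

```text
t: 4.3
tool_pos: [0.5244, -0.0641, 0.0709]
orientation: [-180.0, -0.0, 94.4]
wrist_force: [0.7, 0.2, 0.6]
opening: 0.0005
grip_force: 0.0
t: 4.68
tool_pos: [0.5244, -0.0641, 0.0669]
orientation: [-180.0, -0.0, 94.4]
wrist_force: [1.1, 0.5, -0.5]
opening: 0.0002
grip_force: 0.0
```

```bash
python3 - <<'E'
from h import *
for z in(.075,.085,.095,.105):print(z,cast("scene",231.2,200.4,z).round(4))
arm.state()
b=arm.capture("scene")[180:220,205:260]
cv2.imwrite("pics/s4.png",cv2.resize(b,None,fx=14,fy=14,interpolation=cv2.INTER_CUBIC)[:,:,::-1])
E
```

```text
0.075 [ 0.5168 -0.0533  0.075 ]
0.085 [ 0.5261 -0.0601  0.085 ]
0.095 [ 0.5355 -0.0668  0.095 ]
0.105 [ 0.5448 -0.0735  0.105 ]
```

View pics/s4.png

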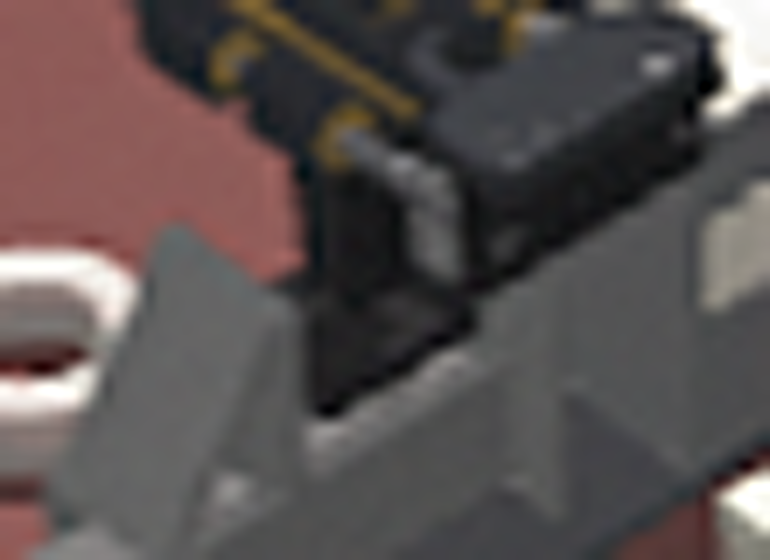

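The finger ends at about (355,290), still above the paddle, with its shadow just below: the real tip is about 20 mm above the reported TCP. I'll carry on down in small guarded steps.

```bash
python3 -m crank '[[[0,0,0.0015],0],[[0,0,0.003],0],[[0,0,0.003],0]]'|egrep 'pos|force';python3 -m crank '[[[0,0,0.001],0],[[0,0,0.002],0],[[0,0,0.002],0]]'|egrep 'pos|force'
```

```text
tool_pos: [0.5245, -0.0641, 0.064]
wrist_force: [-0.8, 0.3, 0.5]
grip_force: 0.0
tool_pos: [0.5245, -0.0641, 0.062]
wrist_force: [0.9, -0.1, -0.7]
grip_force: 0.0
```

```bash
python3 -m crank '[[[0,0,0.001],0],[[0,0,0.002],0],[[0,0,0.002],0]]'|egrep 'pos|force';python3 -m crank '[[[0,0,0.001],0],[[0,0,0.002],0],[[0,0,0.002],0]]'|egrep 'pos|force'
```

```text
tool_pos: [0.5245, -0.0641, 0.06]
wrist_force: [0.3, -0.4, -0.1]
grip_force: 0.0
tool_pos: [0.5246, -0.0641, 0.058]
wrist_force: [0.1, -0.7, -0.4]
grip_force: 0.0
```

```bash
python3 -m crank '[[[0,0,0.001],0],[[0,0,0.002],0],[[0,0,0.002],0]]'|egrep 'pos|force';python3 -m crank '[[[0,0,0.001],0],[[0,0,0.002],0],[[0,0,0.002],0]]'|egrep 'pos|force'
```

```text
tool_pos: [0.5247, -0.0641, 0.0564]
wrist_force: [-2.1, -0.2, 4.8]
grip_force: 2.3
tool_pos: [0.5247, -0.0641, 0.0542]
wrist_force: [-1.1, 1.2, 5.4]
grip_force: 2.6
```

Contact: the force follows the paddle spring (4.8→5.4 N). Pressing about 3 mm further.

```bash
python3 -m crank '[[[0,0,0.001],0],[[0,0,0.002],0],[[0,0,0.0025],0],[[0,0,0.0025],0]]'
```

```text
t: 7.48
tool_pos: [0.5247, -0.0641, 0.0519]
orientation: [180.0, -0.0, 94.4]
wrist_force: [-3.1, 1.4, 7.0]
opening: 0.0003
grip_force: 3.4
```

```bash
python3 -m crank '[[[0,0,0.001],0],[[-0.005,0,0.001],0],[[-0.012,0,0.001],0],[[-0.02,0,0.001],0],[[-0.028,0,0.001],0]]'|egrep 'pos|force'; python3 -m crank '[[[-0.006,0,0],0],[[-0.012,0,0],0],[[-0.018,0,0],0],[[-0.024,0,0],0]]'|egrep 'pos|force'
```

```text
tool_pos: [0.5267, -0.0918, 0.0518]
wrist_force: [-5.5, 3.0, 14.0]
grip_force: 7.3
tool_pos: [0.5283, -0.1158, 0.0518]
wrist_force: [-6.8, 3.9, 14.7]
grip_force: 7.5
```

```bash
python3 -m crank '[[[-0.008,0,0],0],[[-0.016,0,0],0],[[-0.024,0,0],0],[[-0.03,0,0],0]]'|egrep 'pos|force'; python3 -m crank '[[[-0.005,0,0],0],[[-0.01,0,0],0],[[-0.015,0,0],0]]'|egrep 'pos|force'
```

```text
tool_pos: [0.5303, -0.1459, 0.0518]
wrist_force: [-7.7, 3.8, 14.8]
grip_force: 7.8
tool_pos: [0.533, -0.1591, 0.0519]
wrist_force: [-1.1, 8.0, 12.0]
grip_force: 6.2
```

```bash
python3 -m crank '[[[-0.005,0,0],0],[[-0.01,0,0],0],[[-0.015,0,0],0]]'|egrep 'pos|force'; python3 -m crank '[[[-0.005,0,0],0],[[-0.01,0,0],0]]'|egrep 'pos|force'
```

```text
tool_pos: [0.5339, -0.1704, 0.0518]
wrist_force: [-3.4, 34.0, 22.3]
grip_force: 19.9
tool_pos: [0.5337, -0.1701, 0.0518]
wrist_force: [-6.6, 70.9, 40.0]
grip_force: 40.6
```

Firm resistance (71 N): the fingers are at the wall and the jaw at the stop. I'll relieve the command overshoot without dragging, then lift straight up.

```bash
python3 -m crank '[[[0.005,0,0],0],[[0.01,0,0],0],[[0.012,0,0],0],[[0.012,0,0],0]]'|egrep 'pos|force'
```

```text
tool_pos: [0.5339, -0.1703, 0.0518]
wrist_force: [-2.4, 15.1, 15.0]
grip_force: 10.2
```

Still pushing gently at 15 N; now straight up.

```bash
python3 -m crank '[[[0.001,0,-0.006],0],[[0.002,0,-0.015],0],[[0.002,0,-0.03],0],[[0.002,0,-0.06],0],[[0.002,0,-0.1],0]]'|egrep 'pos|force'; python3 -m crank '[[[0.0,0,-0.05],0],[[0.05,0,-0.06],0],[[0.11,0,-0.06],0],[[0.17,0,-0.06],0],[[0.23,0,-0.06],0]]'|egrep 'pos|force';python3 -m crank '[[[0.06,0,0],0],[[0.12,0,0],0],[[0.15,0,0],0],[[0.15,0,0],0]]'|egrep 'pos|force'; python3 - <<'E'
from h import *
a=arm.capture("top")[170:245,220:350]
cv2.imwrite("pics/t5.png",cv2.resize(a,None,fx=6,fy=6,interpolation=cv2.INTER_CUBIC)[:,:,::-1])
cv2.imwrite("pics/s5.png",arm.capture("scene")[:,:,::-1])
E
```

```text
tool_pos: [0.532, -0.1722, 0.151]
wrist_force: [0.7, 0.0, -0.3]
grip_force: 0.0
tool_pos: [0.5154, 0.0584, 0.2116]
wrist_force: [0.9, 1.0, 1.0]
grip_force: 0.0
tool_pos: [0.5038, 0.2085, 0.2112]
wrist_force: [-1.1, -1.4, -0.1]
grip_force: 0.0
```

View pics/t5.png

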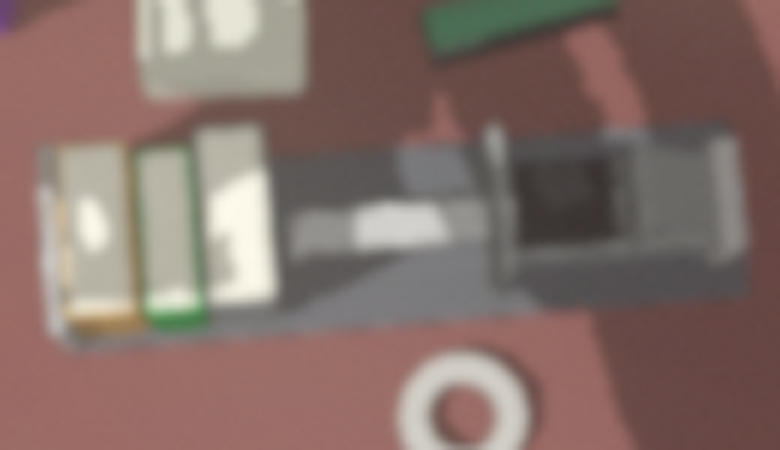

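The picture shows the plate at x≈497 (it was 340) and the brace butting against the end stop at x≈710. The manuals and the other things in view are where they were.

```bash
python3 -c "
from rig import arm
s=arm.state();print(s['t'],abs(s['dq']).max());print(arm.finish_job())"
```

```text
12.45 1.244202369646291
the job is handed in; nothing more can be done
None
```

I pressed the paddle and pushed the jaw back to its end stop, lifted the hand clear and handed the job in at 12.5 s; the last picture shows the jaw at the stop and the manuals undisturbed, but no verdict was returned.

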